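# Put the citrus and the garlic away in the two stacking crates

### The arm

A 7-joint arm with a two-finger parallel gripper is mounted at the origin on a cart in front of the work surface, level with it; the furniture and walls round the work are solid. World frame = base frame: x ahead of the robot, y to its left, z up, the work surface at z = 0. Lengths are in m, angles in rad, forces in N, time in s.
With the tool pointing down it reaches from about 0.425 to 0.975 m from the base axis. Payload 16.7 kg.
Tool frame: the origin (TCP) lies midway between the tips of the shut fingers; the grasp point (between the pads) lies 19 mm behind it; z points along the fingers, y is the line along which they close (so a half turn about z gives the same grasp; the last joint's range is limited). The gripper opens to 85 mm and grips with 20 to 120 N. Pads are 22 mm wide; open, the fingers measure 114 mm over their backs; the gripper's body (76 mm by 85 mm) begins 54 mm behind the grasp point. The pads swing forward as they close: fully open they stand 13 mm farther back than shut.
Start: joints at [-1.339, 0.426, 0.074, 1.606, -0.034, 1.111, -0.067], TCP at [0.251, 0.627, 0.231] pointing down, gripper open.
Joint ranges: [-2.85, 2.85], [-0.5, 2.14], [-1.23, 1.37], [0.21, 2.46], [-1.02, 4.16], [0.16, 2.05], [-2.73, 2.73]. Speed limits (rad/s): [1.89, 1.89, 2.39, 2.39, 3.01, 3.01, 3.01].

### API

Orientations are given as [roll, pitch, yaw] about the fixed x, y, z axes, in that order (R = Rz(yaw) Ry(pitch) Rx(roll)).
In Python, from workcell import * gives the robot as it stands.
- The arm moves only by the tool servo_tool, never from a script. Its argument "steps" is one flat list of numbers, 7 for each row, row after row: the opening, from -1 (shut) to 1 (fully open), then the shift along the world's x, y, z in mm, then the turn, a rotation vector about the world's x, y, z in rad. A call has exactly 10 rows; each row shifts and turns the commanded pose from where the row before left it; what a row does not reach is not made up. A row lasts 1/10 s, in which the tool goes at most 50 mm and 8.59 degrees, less where a joint would pass 70% of its speed; a pose out of reach is approached as far as the arm can. A call is refused whole if a number of a shift passes 50 or a number of a turn 0.15, either way. A call with a gripper value outside its range is refused whole. The fingers move at their own pace and stop on an object; "grip_force" is the grip in N (left out, the last holds). Time passes only in rows, so rows that do not move let the fingers close, or fill a call up. It gives the time, the measured TCP pose, the force, the opening and the grip force at its end, in the units of the state.
- read_state(): the state, without advancing time (a new reading comes with each control period).
- read_camera(name): name is "scene" or "top" or "wrist"; returns (picture, depth): 400x640x3 uint8, red, green, blue; 400x640 float32, m along the optical axis (not along the pixel's ray), 0 where there is no reading.
- camera_info(name): a dict with "intrinsics" (3x3 intrinsics, pixels), "R" (3x3) and "t" (3): a world point X has camera coordinates R X + t; the wrist camera has in their place "T_tool_cam" (4x4, takes a point from camera to tool coordinates, whose origin is the TCP and whose axes are the flange's). Camera axes: x right, y down, z forward; pixel columns grow to the right and rows downward; lengths in m; the calibration is good to about 2 mm. A picture is of the moment at which its call begins: read the wrist's pose just before it. camera_info takes no time and is no camera call.
- sign_off(): hands the job in; it is judged then, once.
The state is a dict: "clock": time; "joint_pos": joint angles; "qvel": joint speeds; "tau": joint torques, N m; "ee_pos": TCP position; "orientation": TCP orientation; "ft_force": force on the tool from outside, world axes, zero at the start; "torque": the same for the moment, N m; "finger_gap": finger opening in m; "grasp_force": force on a finger pad.
Only numpy, scipy, OpenCV 4.12 (cv2) and the standard library are available. Lean on these libraries where they do the work, as an engineer would, in place of code of your own. Each camera call takes 0.05 s, during which the arm holds its last target. There are 200 camera calls.

### The job

Put the loose produce away in the two stacking crates: lift the white crate off, park it on the chopping board, and lay the lemon and the lime in the wooden crate underneath, one in each half. Then stack the white crate back so that it sits level and fully home inside the wooden crate's rim, with the two garlic bulbs from the worktop in it, one in each half. Leave the wooden crate, the onion, the blue egg cup and the tin where they stand, keep the white crate upright, and lay things down rather than drop them.

Things in the scene. Friction and masses are not known exactly. Their poses are not given: they have to be found in the camera images.
- wooden_crate: Lower crate, pale wood, under the white one (only its rim shows at first). 157 (x) x 219 (y) x 82 mm, walls 8. Origin: centre of underside. Inner floor 8 up; partition at y=0 (8 thick, 62 high), halves 141 x 97, middles y=-52 and +52. Corner posts inside end 70 up: the white crate rests on them, 12 below the rim, with 5 mm play all round. 0.9 kg, loose
- white_crate: Upper crate, white, brown carrying bar across its middle. 131 (x) x 193 (y), rim 60 high, walls 8. Origin: centre of underside; 70 mm above the wooden crate's when home, axes parallel, either way round. Bar along x at y=0: 117 long, 12 thick, 16 high, top 78 up, hand slot under it. Inner floor 8 up; partition below bar, halves 115 x 83, middles y=-47 and +47. 0.35 kg, balanced
- board: Brown chopping board with a dark juice groove, flat on the worktop: 170 (x) x 240 (y) x 16 mm, roughly parallel to the crates. Origin: centre of underside. Empty at the start, with room for the white crate. 1.5 kg, loose. Board and crate stack stand at the two ends of the work area, either way round
- lemon: A yellow lemon lying on its side, 72 mm long (its x) and 55 mm thick (y), 56 mm high. Origin: at its underside below the middle as it lies at the start (turns with it if it rolls). About 0.1 kg.
- lime: A green lime lying on its side, 55 mm long (its x), 46 mm thick (y), 45 mm high. Origin: at its underside below the middle as it lies at the start. About 0.05 kg.
- garlic_large: The larger whitish garlic bulb, 60 mm across, 59 mm high to its tip, widest at about 25 mm up; stands root down. Origin: centre of its underside, z up. About 0.04 kg.
- garlic_small: The smaller whitish garlic bulb, 53 mm across, 53 mm high to its tip, widest at about 22 mm up; stands root down. Origin: centre of its underside, z up. About 0.03 kg.
- onion: A big round purple-red onion at the back of the worktop, 84 mm across, 82 mm high; stays where it is. Origin: centre of its underside.
- egg_cup: A blue egg cup, 49 mm across, 53 mm high, among the produce; stays where it is. Origin: centre of its underside.
- tomato_tin: A food tin with a bare metal top and a red and white label, 57 mm across, 72 mm high, among the produce; stays where it is. Origin: centre of its underside.

How it is judged:
On the way:
1. the white crate is parked on the chopping board: down on it within 35 mm of its middle, let go (z of white_crate in the frame of board between 0.013 and 0.02 m and horizontal distance between white_crate and board below 0.035 m and contact force between the fingers and white_crate below 0.5 N), for 0.2 s.
At the end, for the whole second after the job is handed in: lemon and lime lie in the wooden crate, one each side of its partition; white crate home on its posts (70 mm up within 3 mm, centred within 8 mm, level within 0.03 rad); garlic bulbs in the white crate, one each side of its partition; all at rest (under 0.02 m/s) (x of lemon in the frame of wooden_crate between -0.0705 and 0.0705 m and z of lemon in the frame of wooden_crate between 0.004 and 0.076 m and x of lime in the frame of wooden_crate between -0.0705 and 0.0705 m and z of lime in the frame of wooden_crate between 0.004 and 0.076 m and ((y of lemon in the frame of wooden_crate between 0.005 and 0.1015 m and y of lime in the frame of wooden_crate between -0.1015 and -0.005 m) or (y of lime in the frame of wooden_crate between 0.005 and 0.1015 m and y of lemon in the frame of wooden_crate between -0.1015 and -0.005 m)) and x of garlic_large in the frame of white_crate between -0.0575 and 0.0575 m and z of garlic_large in the frame of white_crate between 0.004 and 0.065 m and x of garlic_small in the frame of white_crate between -0.0575 and 0.0575 m and z of garlic_small in the frame of white_crate between 0.004 and 0.065 m and ((y of garlic_large in the frame of white_crate between 0.006 and 0.0885 m and y of garlic_small in the frame of white_crate between -0.0885 and -0.006 m) or (y of garlic_small in the frame of white_crate between 0.006 and 0.0885 m and y of garlic_large in the frame of white_crate between -0.0885 and -0.006 m)) and x of white_crate in the frame of wooden_crate between -0.008 and 0.008 m and y of white_crate in the frame of wooden_crate between -0.008 and 0.008 m and z of white_crate in the frame of wooden_crate between 0.067 and 0.073 m and angle between the z axis of white_crate and the z axis of wooden_crate, either way round below 0.03 rad and angle between wooden_crate's own z axis and vertical below 0.03 rad and linear speed of each of lemon, lime, garlic_large, garlic_small, white_crate, wooden_crate below 0.02 m/s); the robot touches nothing.
It fails at once if the onion, the egg cup or the tin is pushed more than 30 mm from its place (distance of any of onion, egg_cup, tomato_tin from where it was at the start of the episode above 0.03 m).
It fails at once if the wooden crate is pushed more than 50 mm from its place (distance of wooden_crate from where it was at the start of the episode above 0.05 m).
It fails at once if the white crate is tipped by more than 0.6 rad (angle between white_crate's own z axis and vertical above 0.6 rad).
It fails at once if a piece of produce or the white crate is dropped (faster than 1.2 m/s, a fall of about 70 mm, while not held) ((linear speed of lemon above 1.2 m/s and contact force between the fingers and lemon below 0.05 N) or (linear speed of lime above 1.2 m/s and contact force between the fingers and lime below 0.05 N) or (linear speed of garlic_large above 1.2 m/s and contact force between the fingers and garlic_large below 0.05 N) or (linear speed of garlic_small above 1.2 m/s and contact force between the fingers and garlic_small below 0.05 N) or (linear speed of white_crate above 1.2 m/s and contact force between the fingers and white_crate below 0.05 N)).
It also fails if it takes over 141 s, if anything falls off the work surface, if the arm or the gripper's body presses on something with over 40 N, if the wrist force passes 120 N, or if a joint passes its speed limit or range.

## Working session

There is one attempt and no reset: what is moved stays moved. The work goes in short steps, Python scripts to look and compute and a tool call to move; the robot and the scene stay as the last step left them, time stands still between calls to the robot, and variables do not carry over. Pictures are saved under pics/ and viewed, at most 14 in all, crops included, and the job is handed in when it is done.

Besides the shell and the picture viewer there is one more tool, called after "Request:" as name(argument=value, ...), one argument or row to a line, values as JSON. servo_tool: Moves the arm, as the interface text tells. Its arguments: {"type":"object","properties":{"steps":{"type":"array","items":{"type":"number"}},"grip_force":{"type":"number"}},"required":["steps"]}

```bash
mkdir -p pics; ls
cat > h.py <<'E'
from workcell import *
import numpy as np, cv2
def pts(name):
    s=read_state(); img,d=read_camera(name); c=camera_info(name); K=np.array(c["intrinsics"])
    v,u=np.mgrid[:400,:640]; 
    P=np.stack([(u-K[0,2])/K[0,0]*d,(v-K[1,2])/K[1,1]*d,d],-1)
    if name=="wrist":
        from scipy.spatial.transform import Rotation as Ro
        T=np.array(c["T_tool_cam"]); P=P@T[:3,:3].T+T[:3,3]
        R=Ro.from_euler('xyz',s["orientation"]).as_matrix(); W=P@R.T+np.array(s["ee_pos"])
    else: W=(P-np.array(c["t"]))@np.array(c["R"])
    W[d==0]=np.nan
    return img,d,W
E
python3 - <<'E'
from h import *
for n in("top","scene"):
    img,d,W=pts(n); cv2.imwrite(f"pics/{n}0.png",img[...,::-1]); np.savez(f"/tmp/{n}.npz",img=img,W=W)
    c=camera_info(n); print(n,np.round(-np.array(c["R"]).T@c["t"],3), np.round(c["R"],2).tolist(), np.array(c["intrinsics"]).tolist(),(d>0).mean())
print(read_state())
c=camera_info("wrist");print(c["T_tool_cam"])
E
```

```text
pics
top [0.389 0.043 1.226] [[0.02, -1.0, 0.03], [-0.98, -0.02, -0.18], [0.18, -0.03, -0.98]] [[450.22428667204167, 0.0, 318.69194259079944], [0.0, 450.22428667204167, 204.0566338409506], [0.0, 0.0, 1.0]] 0.9960859375
scene [-0.072 -0.774  0.733] [[0.77, -0.63, 0.02], [-0.33, -0.42, -0.84], [0.54, 0.65, -0.53]] [[495.1837023142715, 0.0, 321.1698767166443], [0.0, 495.1837023142715, 200.57313008172355], [0.0, 0.0, 1.0]] 0.996
{'clock': 0.1, 'joint_pos': array([-1.3394918 ,  0.4266456 ,  0.07385537,  1.60655152, -0.03410962,
        1.11077759, -0.06710681]), 'qvel': array([ 0.00046534, -0.00290702,  0.00056889, -0.002099  ,  0.00124814,
        0.00118931,  0.00261206]), 'tau': array([ 7.42441218e-03, -9.51520085e+01,  3.77100706e+00, -4.64402068e+01,
        1.95517164e-02,  6.51436843e-03, -4.86591682e-05]), 'ee_pos': array([0.25076265, 0.62629904, 0.23069284]), 'orientation': array([-3.14047202e+00,  6.95293135e-05,  2.76074304e+00]), 'ft_force': array([-0.14083529, -0.78673337,  0.28204476]), 'torque': array([-0.03780079, -0.05613738,  0.04482216]), 'grasp_force': 0.0, 'finger_gap': 0.0853005021506554}
[[-3.14225244e-04 -9.64836806e-01 -2.62849462e-01  6.43134325e-02]
 [ 9.99999922e-01 -2.40066908e-04 -3.14247668e-04  8.88341131e-04]
 [ 2.40096259e-04 -2.62849541e-01  9.64836806e-01 -1.43923244e-01]
 [ 0.00000000e+00  0.00000000e+00  0.00000000e+00  1.00000000e+00]]
```

View pics/top0.png

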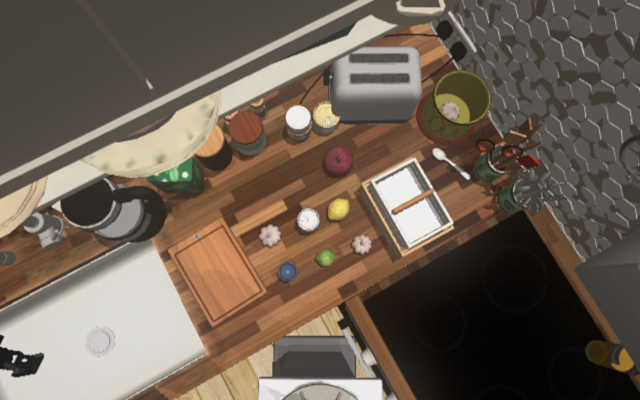

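View pics/scene0.png

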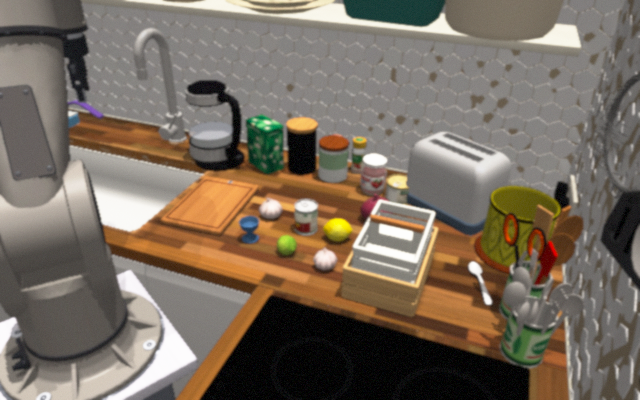

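The top view shows the board at (217,270) and the crate stack at (407,205) with its brown bar. The other items are:
- egg cup (287,271)
- tin (308,219)
- lemon (339,209)
- lime (326,257)
- garlic bulbs (270,235) and (361,243)
- onion (338,160)

The scene view shows the same layout.

Run:
```python
from h import *
from scipy import ndimage as nd
for n in("top","scene"):
    f=np.load(f"/tmp/{n}.npz"); img,W=f["img"],f["W"]; z=W[...,2]
    print(n)
    reg=(W[...,0]>.3)&(W[...,0]<1.0)&(W[...,1]>-.5)&(W[...,1]<.5)
    g=reg&(abs(z)<.006); print("table z med",np.nanmedian(z[g]))
    m=reg&(z>.010)&(z<.3)
    l,k=nd.label(m)
    for i in range(1,k+1):
        s=l==i
        if s.sum()<60: continue
        p=W[s]; zt=np.nanpercentile(p[:,2],98); r=cv2.minAreaRect(p[:,:2].astype(np.float32)*1000)
        v,u=np.argwhere(s).mean(0)
        t=p[p[:,2]>zt-.015]
        print(s.sum(),"px",int(u),int(v),"ctr",np.round(np.array(r[0])),"size",np.round(r[1]),"ang",round(r[2],1),"ztop",round(zt,4),"topmean",np.round(t.mean(0)[:2],3),img[s].mean(0).astype(int))
f=np.load("/tmp/top.npz"); img,W=f["img"],f["W"]; z=W[...,2]
hsv=cv2.cvtColor(img,cv2.COLOR_RGB2HSV)
box=np.zeros(z.shape,bool); box[150:260,355:460]=1
def rect(name,s):
    p=W[s]; r=cv2.minAreaRect(p[:,:2].astype(np.float32)*1000); print(name,s.sum(),np.round(r[0],1),np.round(r[1],1),round(r[2],1),"z",np.round(np.nanpercentile(p[:,2],[5,50,95]),4))
rect("bar",box&(z>.138)&(z<.16))
rect("rim",box&(z>.12)&(z<.137))
rect("wood",box&(z>.07)&(z<.09))
b2=np.zeros(z.shape,bool); b2[215:330,160:270]=1
rect("board",b2&(z>.008)&(z<.03))
```

```text
top
table z med 0.0008278917010357697
8526 px 482 89 ctr [ 869. -368.] size [189. 210.] ang 30.1 ztop 0.2933 topmean [ 0.921 -0.453] [89 80 63]
7152 px 370 88 ctr [ 907. -102.] size [161. 286.] ang 9.0 ztop 0.1915 topmean [ 0.914 -0.131] [130 124 117]
1541 px 247 128 ctr [802. 198.] size [110. 119.] ang 24.3 ztop 0.1209 topmean [0.787 0.206] [116  81  61]
745 px 297 122 ctr [819.  72.] size [68. 70.] ang 65.6 ztop 0.1057 topmean [0.82  0.073] [182 174 171]
2689 px 506 162 ctr [ 700. -474.] size [192. 120.] ang 35.4 ztop 0.2381 topmean [ 0.754 -0.465] [72 58 46]
1025 px 214 151 ctr [727. 283.] size [48. 90.] ang 51.2 ztop 0.1568 topmean [0.728 0.281] [125  96  67]
660 px 337 160 ctr [725. -40.] size [75. 78.] ang 0.2 ztop 0.0746 topmean [ 0.724 -0.04 ] [111  61  63]
1306 px 179 178 ctr [645. 373.] size [ 56. 123.] ang 27.2 ztop 0.149 topmean [0.652 0.369] [74 97 71]
5441 px 405 207 ctr [ 596. -215.] size [219. 158.] ang 29.1 ztop 0.1481 topmean [ 0.595 -0.214] [188 177 167]
2653 px 132 209 ctr [562. 472.] size [104. 136.] ang 61.2 ztop 0.2389 topmean [0.572 0.472] [74 69 64]
391 px 33
[... 1277 characters left out ...]
4 133]
305 px 249 224 ctr [424.  87.] size [48. 49.] ang 8.3 ztop 0.0529 topmean [0.423 0.089] [ 73  91 116]
471 px 337 229 ctr [587. -51.] size [44. 70.] ang 54.6 ztop 0.0544 topmean [ 0.586 -0.051] [202 186  20]
297 px 286 244 ctr [458. -16.] size [38. 46.] ang 43.9 ztop 0.0449 topmean [ 0.456 -0.019] [135 162  49]
364 px 324 259 ctr [ 495. -113.] size [42. 50.] ang 49.1 ztop 0.0468 topmean [ 0.495 -0.113] [208 187 179]
bar 228 [ 596.9 -215.5] [ 12.2 115.8] 29.2 z [0.1429 0.1478 0.1518]
rim 882 [ 597.4 -216.3] [193.4 131.7] 29.1 z [0.1219 0.1294 0.1331]
wood 3290 [ 595.6 -215.3] [218.9 157.7] 29.1 z [0.0745 0.0789 0.0848]
board 5935 [421.9 293.2] [299.4 290. ] 88.8 z [0.0123 0.0165 0.0204]
```

Request:
servo_tool(
  steps=[1,17,-42,3,0,0,-0.034,1,17,-42,3,0,0,-0.034,1,17,-42,3,0,0,-0.034,1,17,-42,3,0,0,-0.034,1,17,-42,3,0,0,-0.034,1,17,-42,3,0,0,-0.034,1,17,-42,3,0,0,-0.034,1,17,-42,3,0,0,-0.034,1,17,-42,3,0,0,-0.034,1,17,-42,3,0,0,-0.034],
  grip_force=40,
)

```text
clock: 1.1
ee_pos: [0.4211, 0.2047, 0.2614]
orientation: [3.142, -0.0, 2.419]
ft_force: [1.2, 0.3, 0.2]
finger_gap: 0.0855
grasp_force: 0.0
```

Request:
servo_tool(
  steps=[1,17,-42,0,0,0,-0.034,1,17,-42,0,0,0,-0.034,1,17,-42,0,0,0,-0.034,1,17,-42,0,0,0,-0.034,1,17,-42,0,0,0,-0.034,1,17,-42,0,0,0,-0.034,1,17,-42,0,0,0,-0.034,1,17,-42,0,0,0,-0.034,1,17,-42,0,0,0,-0.034,1,17,-42,0,0,0,-0.034],
)

```text
clock: 2.1
ee_pos: [0.5913, -0.215, 0.261]
orientation: [-3.141, -0.0, 2.08]
ft_force: [0.3, 1.3, 0.4]
finger_gap: 0.0852
grasp_force: 0.0
```

Run:
```python
from h import *
img,d,W=pts("wrist"); cv2.imwrite("pics/w1.png",img[...,::-1]); z=W[...,2]
a=np.radians(29.1);ey=np.array([np.cos(a),np.sin(a)]);ex=np.array([ey[1],-ey[0]])
near=np.hypot(W[...,0]-.597,W[...,1]+.215)<.14
def rect(name,s):
    p=W[s]; r=cv2.minAreaRect(p[:,:2].astype(np.float32)*1000); q=(p[:,:2]-[.597,-.2155])
    print(name,s.sum(),np.round(r[0],1),np.round(r[1],1),round(r[2],1),"z",np.round(np.nanpercentile(p[:,2],[5,50,95]),4), "ymed",np.median(q@ey), "xrange",np.percentile(q@ex,[1,99]))
rect("bar",near&(z>.142)&(z<.156)&(d>.1)); rect("rim",near&(z>.124)&(z<.136)); rect("wood",near&(z>.076)&(z<.088))
print(read_state()["ee_pos"])
```

```text
bar 2008 [ 600.  -217.1] [ 11.4 115.2] 29.1 z [0.1464 0.1488 0.1502] ymed 0.0015568039666952016 xrange [-0.05391655  0.05854346]
rim 6903 [ 599.9 -217.6] [192.7 130. ] 29.2 z [0.1259 0.1305 0.132 ] ymed -0.004723073541209975 xrange [-0.06172126  0.06717093]
wood 20997 [ 594.2 -208.9] [218.3 137.6] 29.1 z [0.0782 0.0795 0.0834] ymed -0.005148818352086089 xrange [-0.07581967  0.06091067]
[ 0.59191583 -0.22198103  0.26107584]
```

View pics/w1.png

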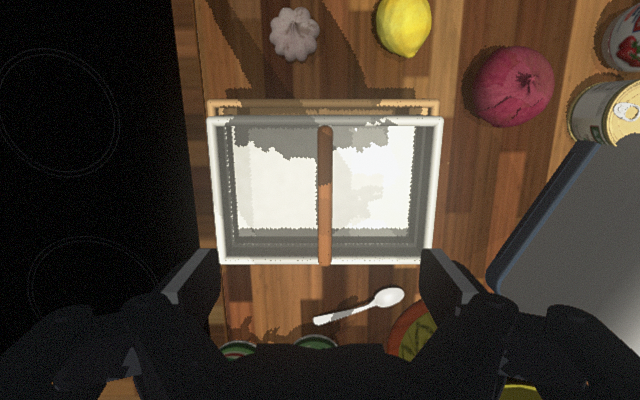

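The wrist view shows the white crate centred at about (325,190), with the bar running vertically between the fingers. The yaw is aligned, so I'm descending onto the bar.

Request:
servo_tool(
  steps=[0.3,3,2,-15,0,0,0,0.3,2,2,-15,0,0,0,0.3,1,1,-15,0,0,0,0.3,0,0,-15,0,0,0,0.3,0,0,-15,0,0,0,0.3,0,0,-15,0,0,0,0.3,0,0,-15,0,0,0,0.3,0,0,-15,0,0,0,0.3,0,0,-12,0,0,0,0.3,0,0,-7,0,0,0],
)

```text
clock: 3.15
ee_pos: [0.5965, -0.2084, 0.1209]
orientation: [-3.141, -0.001, 2.081]
ft_force: [0.1, -0.4, -0.2]
finger_gap: 0.0555
grasp_force: 0.0
```

Request:
servo_tool(
  steps=[0.3,0,0,0,0,0,0,0.3,0,0,0,0,0,0,-1,0,0,0,0,0,0,-1,0,0,0,0,0,0,-1,0,0,0,0,0,0,-1,0,0,0,0,0,0,-1,0,0,0,0,0,0,-1,0,0,0,0,0,0,-1,0,0,0,0,0,0,-1,0,0,0,0,0,0],
  grip_force=60,
)

```text
clock: 4.15
ee_pos: [0.5969, -0.2086, 0.1228]
orientation: [3.141, 0.0, 2.08]
ft_force: [-1.9, -0.3, 5.3]
finger_gap: 0.0109
grasp_force: 58.6
```

Request:
servo_tool(
  steps=[-1,0,0,4,0,0,0,-1,0,0,8,0,0,0,-1,0,0,11,0,0,0,-1,0,0,11,0,0,0,-1,0,0,11,0,0,0,-1,0,0,11,0,0,0,-1,0,0,11,0,0,0,-1,0,0,11,0,0,0,-1,0,0,11,0,0,0,-1,0,0,11,0,0,0],
)

```text
clock: 5.15
ee_pos: [0.5969, -0.2084, 0.2232]
orientation: [-3.142, -0.0, 2.081]
ft_force: [-0.2, -0.4, -3.5]
finger_gap: 0.0106
grasp_force: 58.5
```

Run:
```python
from h import *
img,d,W=pts("scene"); cv2.imwrite("pics/s1.png",img[...,::-1]);s=read_state();print(s["ee_pos"],s["ft_force"],s["torque"],s["finger_gap"])
```

```text
[ 0.5975299  -0.20878544  0.22497677] [ 0.47056048 -0.37693607 -1.33371905] [ 0.05309359 -0.08085964  0.04732959] 0.011151478936960533
```

View pics/s1.png

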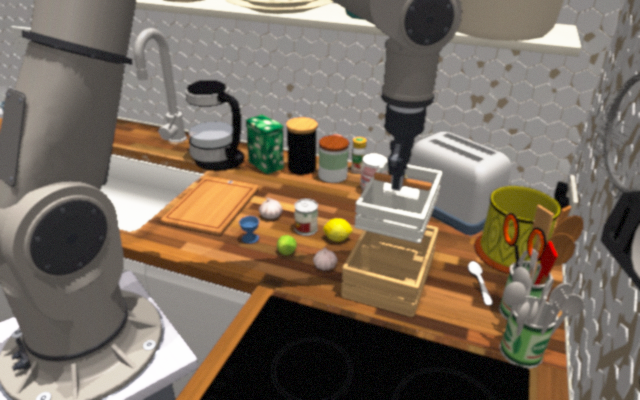

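Lifted level, with the white crate at about (400,200) above the wooden one. I'm carrying it to the board now.

Request:
servo_tool(
  steps=[-1,-8,22,0,0,0,0,-1,-15,42,0,0,0,0,-1,-15,42,0,0,0,0,-1,-15,42,0,0,0,0,-1,-15,42,0,0,0,0,-1,-15,42,0,0,0,0,-1,-15,42,0,0,0,0,-1,-15,42,0,0,0,0,-1,-15,42,0,0,0,0,-1,-15,42,0,0,0,0],
)

```text
clock: 6.2
ee_pos: [0.453, 0.1931, 0.2227]
orientation: [3.141, -0.0, 2.081]
ft_force: [0.9, 0.3, -4.3]
finger_gap: 0.0108
grasp_force: 58.7
```

Request:
servo_tool(
  steps=[-1,-15,42,0,0,0,0,-1,-13,35,0,0,0,0,-1,-7,15,-10,0,0,0,-1,0,0,-18,0,0,0,-1,0,0,-18,0,0,0,-1,0,0,-18,0,0,0,-1,0,0,-18,0,0,0,-1,0,0,-18,0,0,0,-1,0,0,-18,0,0,0,-1,0,0,-15,0,0,0],
)

```text
clock: 7.2
ee_pos: [0.4189, 0.283, 0.0883]
orientation: [-3.141, 0.0, 2.08]
ft_force: [-0.6, -1.1, -3.6]
finger_gap: 0.0108
grasp_force: 58.6
```

Request:
servo_tool(
  steps=[-1,0,0,-7,0,0,0,-1,0,0,-5,0,0,0,-1,0,0,-3,0,0,0,-1,0,0,-2,0,0,0,-1,0,0,-1,0,0,0,-1,0,0,-1,0,0,0,-1,0,0,-1,0,0,0,-1,0,0,-1,0,0,0,-1,0,0,0,0,0,0,-1,0,0,0,0,0,0],
)

```text
clock: 8.2
ee_pos: [0.4189, 0.2838, 0.0688]
orientation: [3.141, -0.0, 2.081]
ft_force: [-3.3, -1.4, 8.6]
finger_gap: 0.0109
grasp_force: 60.4
```

Request:
servo_tool(
  steps=[0.2,0,0,0,0,0,0,0.2,0,0,0,0,0,0,0.2,0,0,0,0,0,0,0.2,0,0,8,0,0,0,0.2,0,0,15,0,0,0,0.2,0,0,25,0,0,0,0.2,0,0,30,0,0,0,0.2,0,0,30,0,0,0,1,0,-20,30,0,0,0,1,10,-40,12,0,0,0],
)

```text
clock: 9.2
ee_pos: [0.4291, 0.2255, 0.2212]
orientation: [3.138, -0.001, 2.085]
ft_force: [1.0, -0.5, -0.1]
finger_gap: 0.078
grasp_force: 0.0
```

Request:
servo_tool(
  steps=[1,16,-40,0,0,0,0,1,16,-40,0,0,0,0,1,16,-40,0,0,0,0,1,16,-40,0,0,0,0,1,16,-40,0,0,0,0,1,16,-40,0,0,0,0,1,12,-30,0,0,0,0,1,0,0,0,0,0,0,1,0,0,0,0,0,0,1,0,0,0,0,0,0],
)

```text
clock: 10.2
ee_pos: [0.5366, -0.0455, 0.2184]
orientation: [3.142, -0.001, 2.082]
ft_force: [-0.9, 0.4, -0.3]
finger_gap: 0.0857
grasp_force: 0.0
```

Run:
```python
from h import *
print(read_state()["ee_pos"])
img,d,W=pts("wrist"); cv2.imwrite("pics/w2.png",img[...,::-1]); np.savez("/tmp/w2.npz",img=img,W=W)
z=W[...,2]; hsv=cv2.cvtColor(img,cv2.COLOR_RGB2HSV)
from scipy import ndimage as nd
m=(z>.012)&(z<.09); l,k=nd.label(m)
for i in range(1,k+1):
    s=l==i
    if s.sum()<300: continue
    p=W[s]; r=cv2.minAreaRect(p[:,:2].astype(np.float32)*1000); v,u=np.argwhere(s).mean(0)
    print(int(u),int(v),s.sum(),np.round(r[0],1),np.round(r[1],1),round(r[2],1),"z",np.round(np.nanpercentile(p[:,2],98),4),img[s].mean(0).astype(int))
img,d,W=pts("top"); z=W[...,2]; cv2.imwrite("pics/t2.png",img[...,::-1])
```

```text
[ 0.53662593 -0.04547473  0.21842983]
401 8 938 [531.  123.3] [50.1 17.5] 26.1 z 0.0419 [210 193 183]
631 82 1040 [764.7 182.5] [20.5 70.9] 43.4 z 0.0322 [108 105  98]
387 108 3958 [558.8  39.7] [56.5 56.2] 5.8 z 0.0738 [207 204 198]
270 104 1986 [464.1  -8.8] [45.9 46.2] 45.4 z 0.0467 [ 88 106  47]
368 196 2639 [592.9 -40.7] [57.9 57.1] 89.7 z 0.0567 [214 195  75]
608 211 4329 [805.7  65.8] [35.4 71.1] 18.1 z 0.0861 [115  93  84]
261 204 1807 [ 501.4 -103.7] [50.6 50.8] 20.3 z 0.049 [199 178 165]
482 250 3681 [728.7 -28.6] [58.5 78. ] 80.9 z 0.076 [122  61  65]
590 284 6333 [8.786e+02 2.000e-01] [130.   92.1] 28.0 z 0.0838 [168 158 124]
317 286 8492 [ 598.6 -190.5] [192.4 113.8] 29.0 z 0.0838 [150 124  86]
518 389 693 [ 850.5 -149.3] [ 4.4 46.6] 1.1 z 0.0799 [92 91 87]
```

View pics/w2.png

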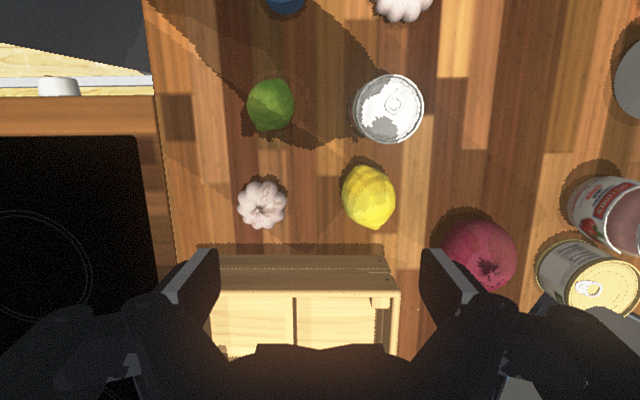

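View pics/t2.png

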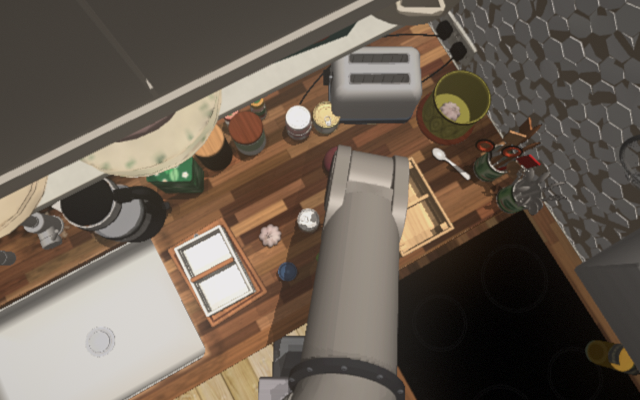

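The wrist view shows the lemon at (368,196), long axis nearly vertical, and the lime at (270,104). The small garlic is at (262,204), and the wooden crate lies open below at (300,300). The top view shows the white crate on the board at (214,271).

```bash
cat >> h.py <<'E'
from scipy import ndimage as nd
def fruit(img,W,lo,hi,smin=110):
    hsv=cv2.cvtColor(img,cv2.COLOR_RGB2HSV); m=(cv2.inRange(hsv,(lo,smin,40),(hi,255,255))>0)&(W[...,2]>.008)&(W[...,0]>.35)&(W[...,0]<.85)&(W[...,1]>-.4)&(W[...,1]<.45)
    l,k=nd.label(m); 
    if k==0: return None
    s=l==1+np.argmax(nd.sum(m,l,range(1,k+1))); p=W[s]; p=p[np.isfinite(p[:,0])]
    q=p[:,:2]*1000; (c,sz,an)=cv2.fitEllipse(cv2.convexHull(q.astype(np.float32)))
    return s.sum(),np.round(c,1),np.round(sz,1),"long axis deg",round((an+90)%180,1),"top",round(float(np.percentile(p[:,2],98)),4)
E
python3 - <<'E'
from h import *
f=np.load("/tmp/w2.npz")
print("lemon w",fruit(f["img"],f["W"],20,33)); print("lime w",fruit(f["img"],f["W"],34,75))
g=np.load("/tmp/top.npz"); print("lemon t",fruit(g["img"],g["W"],20,33)); print("lime t",fruit(g["img"],g["W"],34,75))
img,d,W=pts("top"); z=W[...,2]
near=np.hypot(W[...,0]-.423,W[...,1]-.279)<.16
for n,a,b in(("rim",.066,.083),("bar",.089,.104)):
    p=W[near&(z>a)&(z<b)]; r=cv2.minAreaRect(p[:,:2].astype(np.float32)*1000); print(n,np.round(r[0],1),np.round(r[1],1),round(r[2],1),np.median(p[:,2]))
E
```

```text
lemon w (np.int64(2629), array([593.6, -41. ]), array([52.7, 68.6]), 'long axis deg', 134.0, 'top', 0.0567)
lime w (np.int64(1930), array([464.4,  -8.8]), array([43.5, 51.3]), 'long axis deg', 92.8, 'top', 0.0467)
lemon t (np.int64(867), array([ 837.1, -338.3]), array([ 85.2, 124.7]), 'long axis deg', 79.4, 'top', 0.1563)
lime t (np.int64(223), array([462.2,  -8.8]), array([40.2, 50.3]), 'long axis deg', 103.9, 'top', 0.0479)
rim [422.5 277.3] [193. 132.] 29.3 0.07529449770184661
bar [422.5 277.1] [ 11.9 117.2] 29.2 0.0935919785031626
```

Request:
servo_tool(
  steps=[1,14,1,0,0,0,0.065,1,14,1,0,0,0,0.065,1,14,2,-10,0,0,0.065,1,13,1,-20,0,0,0.065,1,0,0,-30,0,0,0,1,0,0,-35,0,0,0,1,0,0,-35,0,0,0,1,0,0,-35,0,0,0,1,0,0,-25,0,0,0,1,0,0,-15,0,0,0],
  grip_force=25,
)

```text
clock: 11.35
ee_pos: [0.5909, -0.0405, 0.0114]
orientation: [-3.14, -0.002, 2.342]
ft_force: [-0.0, 1.2, 0.8]
finger_gap: 0.0854
grasp_force: 0.0
```

Request:
servo_tool(
  steps=[1,0,0,-8,0,0,0,1,0,0,0,0,0,0,-1,0,0,0,0,0,0,-1,0,0,0,0,0,0,-1,0,0,0,0,0,0,-1,0,0,0,0,0,0,-1,0,0,0,0,0,0,-1,0,0,0,0,0,0,-1,0,0,0,0,0,0,-1,0,0,0,0,0,0],
)

```text
clock: 12.35
ee_pos: [0.5926, -0.0414, 0.0067]
orientation: [3.14, 0.001, 2.341]
ft_force: [-3.8, 0.8, 12.0]
finger_gap: 0.0528
grasp_force: 23.9
```

Request:
servo_tool(
  steps=[-1,0,0,10,0,0,0,-1,0,0,25,0,0,0,-1,0,0,35,0,0,0,-1,0,0,35,0,0,-0.13,-1,5,-15,30,0,0,-0.13,-1,5,-15,10,0,0,-0.13,-1,5,-15,0,0,0,-0.13,-1,5,-15,0,0,0,-0.13,-1,5,-15,0,0,0,-0.13,-1,5,-15,0,0,0,-0.13],
)

```text
clock: 13.35
ee_pos: [0.6221, -0.1318, 0.1513]
orientation: [3.141, -0.001, 1.426]
ft_force: [-0.6, 0.2, -1.1]
finger_gap: 0.0526
grasp_force: 26.7
```

Request:
servo_tool(
  steps=[-1,5,-15,0,0,0,-0.13,-1,5,-15,0,0,0,-0.13,-1,5,-15,0,0,0,-0.13,-1,5,-15,0,0,0,-0.13,-1,0,0,0,0,0,-0.13,-1,0,0,0,0,0,-0.13,-1,0,0,0,0,0,-0.14,-1,0,0,0,0,0,0,-1,0,0,0,0,0,0,-1,0,0,0,0,0,0],
)

```text
clock: 14.35
ee_pos: [0.6419, -0.1912, 0.1507]
orientation: [-3.141, -0.001, 0.514]
ft_force: [-0.2, -0.1, -1.6]
finger_gap: 0.0527
grasp_force: 26.7
```

Run:
```python
from h import *
s=read_state();print(s["ee_pos"],s["orientation"],s["finger_gap"],s["grasp_force"])
img,d,W=pts("wrist"); cv2.imwrite("pics/w3.png",img[...,::-1]);z=W[...,2]
near=np.hypot(W[...,0]-.597,W[...,1]+.215)<.15
p=W[near&(z>.076)&(z<.088)]; r=cv2.minAreaRect(p[:,:2].astype(np.float32)*1000); print(np.round(r[0],1),np.round(r[1],1),round(r[2],1))
img,d,W=pts("top");z=W[...,2]; near=np.hypot(W[...,0]-.597,W[...,1]+.215)<.15
p=W[near&(z>.072)&(z<.09)]; r=cv2.minAreaRect(p[:,:2].astype(np.float32)*1000); print(np.round(r[0],1),np.round(r[1],1),round(r[2],1))
```

```text
[ 0.64191871 -0.19123134  0.15065941] [-3.14143089e+00 -5.19077085e-04  5.14273756e-01] 0.05268907829767859 26.735483184456825
[ 648.2 -189.1] [105.4 157.2] 29.4
[ 543.9 -244.6] [100. 158.] 29.5
```

View pics/w3.png

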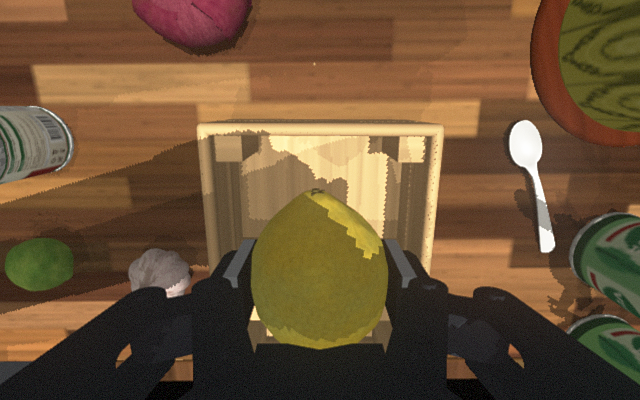

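The lemon is held centred over the crate's far half, whose walls sit at columns 205 and 440. Lowering it now.

Request:
servo_tool(
  steps=[-1,0,0,-12,0,0,0,-1,0,0,-22,0,0,0,-1,0,0,-22,0,0,0,-1,0,0,-22,0,0,0,-1,0,0,-20,0,0,0,-1,0,0,-15,0,0,0,-1,0,0,-10,0,0,0,-1,0,0,-5,0,0,0,-1,0,0,-3,0,0,0,-1,0,0,-1,0,0,0],
)

```text
clock: 15.45
ee_pos: [0.6421, -0.1915, 0.0186]
orientation: [3.141, -0.0, 0.511]
ft_force: [-0.0, -0.3, -1.3]
finger_gap: 0.0524
grasp_force: 26.7
```

Request:
servo_tool(
  steps=[-1,0,0,0,0,0,0,0.6,0,0,0,0,0,0,0.6,0,0,0,0,0,0,0.6,0,0,0,0,0,0,0.6,0,0,0,0,0,0,0.6,0,0,10,0,0,0,0.6,0,0,25,0,0,0,0.6,0,0,30,0,0,0,0.6,0,0,35,0,0,0,1,0,0,40,0,0,0],
)

```text
clock: 16.45
ee_pos: [0.6413, -0.1914, 0.1598]
orientation: [-3.141, 0.001, 0.51]
ft_force: [0.1, 0.2, 0.8]
finger_gap: 0.0809
grasp_force: 0.0
```

Request:
servo_tool(
  steps=[1,-18,18,0,0,0,0.12,1,-18,18,0,0,0,0.12,1,-18,18,0,0,0,0.12,1,-18,18,0,0,0,0.12,1,-18,18,0,0,0,0.12,1,-18,18,0,0,0,0.12,1,-18,18,0,0,0,0.12,1,-18,18,0,0,0,0.12,1,-18,18,0,0,0,0.12,1,-16,20,0,0,0,0.12],
)

```text
clock: 17.45
ee_pos: [0.463, -0.0092, 0.1587]
orientation: [3.141, -0.001, 1.715]
ft_force: [0.5, 0.9, 1.2]
finger_gap: 0.0854
grasp_force: 0.0
```

Run:
```python
from h import *
for i in range(4): img,d,W=pts("wrist")
s=read_state();print(s["ee_pos"],s["orientation"])
print(fruit(img,W,34,75))
m=(W[...,2]>.012)&(W[...,2]<.07)&(np.hypot(W[...,0]-.5,W[...,1]+.104)<.05);p=W[m]; print(m.sum())
if m.sum()>50: print(cv2.minEnclosingCircle(p[:,:2].astype(np.float32)*1000),np.percentile(p[:,2],99))
cv2.imwrite("pics/w4.png",img[...,::-1])
```

```text
[ 0.46402905 -0.00908483  0.15890596] [ 3.14056390e+00 -1.17303933e-03  1.71045448e+00]
(np.int64(2345), array([463.4,  -8.4]), array([43.5, 50.8]), 'long axis deg', 89.9, 'top', 0.0467)
2311
((501.03192138671875, -103.69823455810547), 26.488258361816406) 0.05159251121692275
```

View pics/w4.png

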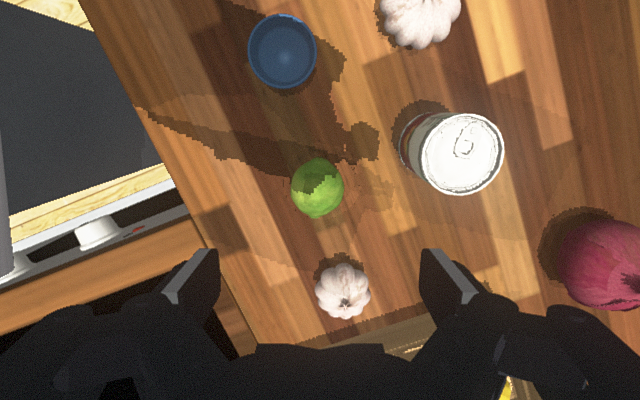

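The lime is at (318,187), centred between the fingers. The small garlic is at (343,290). Descending.

Request:
servo_tool(
  steps=[1,0,0,-15,0,0,0,1,0,0,-28,0,0,0,1,0,0,-30,0,0,0,1,0,0,-30,0,0,0,1,0,0,-25,0,0,0,1,0,0,-17,0,0,0,1,0,0,-9,0,0,0,1,0,0,-3,0,0,0,1,0,0,0,0,0,0,-1,0,0,0,0,0,0],
  grip_force=20,
)

```text
clock: 18.65
ee_pos: [0.4645, -0.0095, 0.002]
orientation: [3.141, -0.0, 1.71]
ft_force: [1.1, 0.5, -0.5]
finger_gap: 0.0731
grasp_force: 0.0
```

Request:
servo_tool(
  steps=[-1,0,0,0,0,0,0,-1,0,0,0,0,0,0,-1,0,0,0,0,0,0,-1,0,0,0,0,0,0,-1,0,0,0,0,0,0,-1,0,0,0,0,0,0,-1,0,0,0,0,0,0,-1,0,0,10,0,0,0,-1,0,0,25,0,0,0,-1,0,0,30,0,0,0],
)

```text
clock: 19.65
ee_pos: [0.4632, -0.0097, 0.0671]
orientation: [-3.14, 0.0, 1.71]
ft_force: [-0.9, 1.0, -0.8]
finger_gap: 0.0447
grasp_force: 20.7
```

Request:
servo_tool(
  steps=[-1,0,0,35,0,0,0,-1,5,-10,30,0,0,-0.13,-1,9,-25,20,0,0,-0.13,-1,10,-26,0,0,0,-0.13,-1,10,-26,0,0,0,-0.13,-1,10,-26,0,0,0,-0.13,-1,10,-26,0,0,0,-0.13,-1,10,-26,0,0,0,-0.13,-1,10,-26,0,0,0,-0.13,-1,10,-26,0,0,0,-0.13],
)

```text
clock: 20.65
ee_pos: [0.5481, -0.2272, 0.1519]
orientation: [-3.141, -0.0, 0.536]
ft_force: [0.6, -0.1, 0.7]
finger_gap: 0.0442
grasp_force: 20.7
```

Request:
servo_tool(
  steps=[-1,5,-14,0,0,0,-0.03,-1,0,0,-15,0,0,0,-1,0,0,-25,0,0,0,-1,0,0,-25,0,0,0,-1,0,0,-25,0,0,0,-1,0,0,-20,0,0,0,-1,0,0,-15,0,0,0,-1,0,0,-8,0,0,0,-1,0,0,-3,0,0,0,-1,0,0,0,0,0,0],
)

```text
clock: 21.65
ee_pos: [0.553, -0.2404, 0.0156]
orientation: [3.141, -0.0, 0.511]
ft_force: [-0.8, -0.6, -0.8]
finger_gap: 0.0443
grasp_force: 20.7
```

Request:
servo_tool(
  steps=[-1,0,0,-2,0,0,0,-1,0,0,0,0,0,0,0.4,0,0,0,0,0,0,0.4,0,0,0,0,0,0,0.4,0,0,0,0,0,0,0.4,0,0,10,0,0,0,0.4,0,0,25,0,0,0,0.4,0,0,35,0,0,0,0.4,0,0,40,0,0,0,0.4,0,0,50,0,0,0],
)

```text
clock: 22.65
ee_pos: [0.552, -0.2403, 0.1746]
orientation: [-3.14, 0.001, 0.51]
ft_force: [0.8, -0.6, 0.5]
finger_gap: 0.0597
grasp_force: 0.0
```

Request:
servo_tool(
  steps=[0.4,0,0,40,0,0,0,0.4,0,0,30,0,0,0,0.4,-5,20,0,0,0,0.1,0.4,-5,30,0,0,0,0.14,0.4,-5,40,0,0,0,0.14,0.4,-5,40,0,0,0,0.14,0.4,-5,40,0,0,0,0.14,0.4,-10,40,0,0,0,0.14,0.4,-10,40,0,0,0,0.14,0.4,-10,40,0,0,0,0.14],
)

```text
clock: 23.65
ee_pos: [0.4971, 0.0507, 0.2438]
orientation: [3.141, -0.001, 1.596]
ft_force: [0.3, -0.3, -0.3]
finger_gap: 0.0597
grasp_force: 0.0
```

Run:
```python
from h import *
s=read_state();print(s["ee_pos"],s["orientation"])
for n in("top","scene"):
    img,d,W=pts(n); z=W[...,2]; cv2.imwrite(f"pics/{n}5.png",cv2.resize(img[120:280,340:480,::-1] if n=="top" else img[180:340,300:480,::-1],None,fx=3,fy=3))
    near=np.hypot(W[...,0]-.597,W[...,1]+.215)<.15
    p=W[near&(z>.072)&(z<.092)]; r=cv2.minAreaRect(p[:,:2].astype(np.float32)*1000); print(n,np.round(r[0],1),np.round(r[1],1),round(r[2],1))
    a=np.radians(29.1);ey=np.array([np.cos(a),np.sin(a)]);ex=np.array([ey[1],-ey[0]])
    hsv=cv2.cvtColor(img,cv2.COLOR_RGB2HSV)
    for nm,lo,hi in(("lemon",22,33),("lime",34,75)):
        m=near&(cv2.inRange(hsv,(lo,130,60),(hi,255,255))>0); p=W[m]
        q=(p[:,:2]-[.597,-.2155]); print(nm,m.sum(),"x",np.median(q@ex),"y",np.median(q@ey),"ztop",np.percentile(p[:,2],97))
```

```text
[0.49712319 0.05071604 0.24376752] [ 3.14142051e+00 -6.94961012e-04  1.59579201e+00]
top [ 595.9 -215.6] [218.9 158.3] 29.0
lemon 337 x -0.003760554245243537 y 0.050552983711079746 ztop 0.06496246327140937
  return _methods._mean(a, axis=axis, dtype=dtype,
  ret = ret.dtype.type(ret / rcount)
Traceback (most recent call last):
IndexError: index -1 is out of bounds for axis 0 with size 0
```

View pics/top5.png

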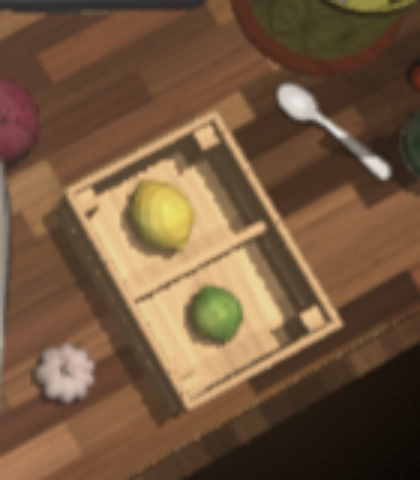

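The top crop shows the lemon at (162,215) in the upper half and the lime at (215,313) in the lower half of the wooden crate. Both are inside and the crate hasn't moved. I'm fetching the white crate.

Request:
servo_tool(
  steps=[0.4,-6,20,0,0,0,0.05,0.4,-9,28,0,0,0,0.05,0.4,-9,28,0,0,0,0.05,0.4,-9,28,0,0,0,0.06,0.4,-9,28,0,0,0,0.06,0.4,-9,28,0,0,0,0.06,0.4,-9,28,0,0,0,0.06,0.4,-8,24,0,0,0,0.05,0.4,-6,14,0,0,0,0.045,0.4,0,0,0,0,0,0],
  grip_force=60,
)

```text
clock: 24.7
ee_pos: [0.4231, 0.2773, 0.2432]
orientation: [-3.141, 0.0, 2.08]
ft_force: [0.2, -0.1, -0.7]
finger_gap: 0.0595
grasp_force: 0.0
```

Request:
servo_tool(
  steps=[0.4,0,0,-15,0,0,0,0.4,0,0,-25,0,0,0,0.4,0,0,-30,0,0,0,0.4,0,0,-30,0,0,0,0.4,0,0,-30,0,0,0,0.4,0,0,-25,0,0,0,0.4,0,0,-15,0,0,0,0.4,0,0,-5,0,0,0,0.4,0,0,-1,0,0,0,0.4,0,0,0,0,0,0],
)

```text
clock: 25.7
ee_pos: [0.4244, 0.2758, 0.0681]
orientation: [3.141, -0.0, 2.075]
ft_force: [-0.2, 0.7, 0.3]
finger_gap: 0.06
grasp_force: 0.0
```

Request:
servo_tool(
  steps=[-1,0,0,0,0,0,0,-1,0,0,0,0,0,0,-1,0,0,0,0,0,0,-1,0,0,0,0,0,0,-1,0,0,0,0,0,0,-1,0,0,0,0,0,0,-1,0,0,0,0,0,0,-1,0,0,5,0,0,0,-1,0,0,15,0,0,0,-1,0,0,25,0,0,0],
)

```text
clock: 26.7
ee_pos: [0.4233, 0.2749, 0.1127]
orientation: [-3.139, 0.001, 2.075]
ft_force: [-0.2, 0.2, -3.0]
finger_gap: 0.0112
grasp_force: 58.9
```

Request:
servo_tool(
  steps=[-1,0,0,35,0,0,0,-1,0,0,35,0,0,0,-1,0,-5,35,0,0,0,-1,6,-18,10,0,0,0,-1,15,-42,0,0,0,0,-1,15,-42,0,0,0,0,-1,15,-42,0,0,0,0,-1,15,-42,0,0,0,0,-1,15,-42,0,0,0,0,-1,15,-42,0,0,0,0],
)

```text
clock: 27.7
ee_pos: [0.5195, -0.0021, 0.2272]
orientation: [-3.141, -0.001, 2.075]
ft_force: [0.7, 0.1, -3.6]
finger_gap: 0.0109
grasp_force: 58.9
```

Request:
servo_tool(
  steps=[-1,15,-42,0,0,0,0,-1,15,-42,0,0,0,0,-1,15,-42,0,0,0,0,-1,15,-42,0,0,0,0,-1,15,-35,0,0,0,0,-1,8,-16,-20,0,0,0,-1,0,0,-20,0,0,0,-1,0,0,-20,0,0,0,-1,0,0,-10,0,0,0,-1,0,0,0,0,0,0],
)

```text
clock: 28.7
ee_pos: [0.6017, -0.2186, 0.1562]
orientation: [-3.14, -0.001, 2.075]
ft_force: [-1.1, -0.2, -4.3]
finger_gap: 0.0106
grasp_force: 58.9
```

Run:
```python
from h import *
for n in("top",)*2+("scene",):
    img,d,W=pts(n); z=W[...,2]
    near=np.hypot(W[...,0]-.597,W[...,1]+.215)<.15
    for nm,a,b in(("white",z[near].size and .14,.185),("wood",.070,.09)):
        p=W[near&(z>a)&(z<b)]; r=cv2.minAreaRect(p[:,:2].astype(np.float32)*1000); print(n,nm,len(p),np.round(r[0],1),np.round(r[1],1),round(r[2],1),np.median(p[:,2]))
s=read_state();print(s["ee_pos"],s["orientation"],s["finger_gap"],s["grasp_force"])
np.savez("/tmp/top6.npz",img=img,W=W); cv2.imwrite("pics/s6.png",img[...,::-1])
```

```text
top white 363 [ 668.9 -168.2] [ 61.6 145.3] 51.1 0.16238972736170057
top wood 162 [ 620.9 -116.9] [90.4 29.5] 10.8 0.08075293748045174
top white 365 [ 655.7 -186.1] [ 69.1 131.5] 29.4 0.16358203643976368
top wood 164 [ 621.  -116.6] [90.6 30.3] 10.8 0.07993784973522963
scene white 2315 [ 601.3 -221.8] [197.3 131.4] 28.7 0.16175471814135595
scene wood 848 [ 593.3 -221.2] [221.6 157.7] 29.2 0.07922672516275484
[ 0.60309308 -0.21872882  0.15830691] [3.14096591e+00 7.50356248e-04 2.07569010e+00] 0.01070062450152864 58.86922895908356
```

View pics/s6.png

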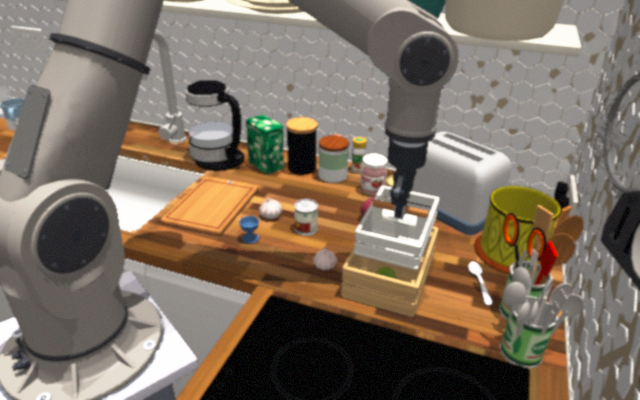

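The scene view shows the white crate hovering above the wooden one at about (400,215), slightly too far along x. Correcting that.

Request:
servo_tool(
  steps=[-1,-3,1,-4,0,0,0.003,-1,-4,0,-5,0,0,0,-1,0,0,-5,0,0,0,-1,0,0,-4,0,0,0,-1,0,0,0,0,0,0,-1,0,0,0,0,0,0,-1,0,0,0,0,0,0,-1,0,0,0,0,0,0,-1,0,0,0,0,0,0,-1,0,0,0,0,0,0],
)

```text
clock: 29.85
ee_pos: [0.5959, -0.2174, 0.1394]
orientation: [3.142, 0.0, 2.079]
ft_force: [0.1, -0.2, -4.1]
finger_gap: 0.0109
grasp_force: 58.8
```

Run:
```python
from h import *
for n in("scene","scene","wrist"):
    img,d,W=pts(n); z=W[...,2]
    near=(np.hypot(W[...,0]-.597,W[...,1]+.215)<.15)&(d>.1)
    for nm,a,b in(("white",.135,.153),("wood",.072,.088)):
        p=W[near&(z>a)&(z<b)]
        if len(p)<20: continue
        r=cv2.minAreaRect(p[:,:2].astype(np.float32)*1000); print(n,nm,len(p),np.round(r[0],1),np.round(r[1],1),round(r[2],1),np.median(p[:,2]))
s=read_state();print(s["ee_pos"],s["orientation"])
```

```text
scene white 1270 [ 593.9 -220.8] [195.4 131. ] 29.2 0.14459021880397477
scene wood 746 [ 594.  -220.8] [221.7 157.7] 29.2 0.07977999863628162
scene white 1261 [ 593.9 -220.5] [196.1 131.5] 28.9 0.14457732231695403
scene wood 746 [ 594.4 -221.1] [221.3 156.7] 29.0 0.07966976487648994
wrist white 23143 [ 595.8 -213.4] [192.9 124.5] 29.1 0.14759171042268523
wrist wood 5864 [ 563.  -153.6] [217.8  12.2] 29.3 0.08253892584180629
[ 0.59588595 -0.21738088  0.13931959] [-3.14159105e+00 -3.40882473e-05  2.07872799e+00]
```

Centred to within 0.5 mm. Lowering it home.

Request:
servo_tool(
  steps=[-1,0,0,-3,0,0,0,-1,0,0,-3,0,0,0,-1,0,0,-3,0,0,0,-1,0,0,-3,0,0,0,-1,0,0,-2,0,0,0,-1,0,0,-1,0,0,0,-1,0,0,-1,0,0,0,-1,0,0,-1,0,0,0,-1,0,0,0,0,0,0,-1,0,0,0,0,0,0],
)

```text
clock: 31.0
ee_pos: [0.5959, -0.2174, 0.1223]
orientation: [-3.142, -0.0, 2.079]
ft_force: [-0.4, -0.7, -3.3]
finger_gap: 0.011
grasp_force: 58.9
```

Request:
servo_tool(
  steps=[-1,0,0,-1,0,0,0,-1,0,0,-1,0,0,0,-1,0,0,0,0,0,0,-1,0,0,0,0,0,0,-1,0,0,0,0,0,0,-1,0,0,0,0,0,0,-1,0,0,0,0,0,0,-1,0,0,0,0,0,0,-1,0,0,0,0,0,0,-1,0,0,0,0,0,0],
)

```text
clock: 32.0
ee_pos: [0.5961, -0.2175, 0.1218]
orientation: [3.14, -0.0, 2.079]
ft_force: [-8.9, 6.0, 21.9]
finger_gap: 0.0111
grasp_force: 62.6
```

Request:
servo_tool(
  steps=[0.3,0,0,1,0,0,0,0.3,0,0,0,0,0,0,0.3,0,0,0,0,0,0,0.3,0,0,10,0,0,0,0.3,0,0,20,0,0,0,0.3,0,0,30,0,0,0,0.3,0,0,30,0,0,0,1,-10,15,10,0,0,0,1,-20,20,0,0,0,0,1,-20,20,0,0,0,0],
)

```text
clock: 33.0
ee_pos: [0.5454, -0.1623, 0.2221]
orientation: [3.141, 0.001, 2.078]
ft_force: [-1.1, -0.7, 1.1]
finger_gap: 0.0853
grasp_force: 0.0
```

Request:
servo_tool(
  steps=[1,-20,20,0,0,0,0,1,-20,20,0,0,0,0,1,-5,19,0,0,0,0,1,0,0,0,0,0,0,1,0,0,0,0,0,0,1,0,0,-10,0,0,0,1,0,0,-20,0,0,0,1,0,0,-20,0,0,0,1,0,0,-5,0,0,0,1,0,0,0,0,0,0],
)

```text
clock: 34.0
ee_pos: [0.5004, -0.1045, 0.1656]
orientation: [-3.139, 0.0, 2.077]
ft_force: [0.0, 0.4, 1.0]
finger_gap: 0.0852
grasp_force: 0.0
```

Run:
```python
from h import *
s=read_state();print(s["ee_pos"],s["orientation"])
for n in("top","scene"):
    img,d,W=pts(n); z=W[...,2]
    near=(np.hypot(W[...,0]-.597,W[...,1]+.215)<.15)
    for nm,a,b in(("white",.121,.138),("wood",.070,.09)):
        p=W[near&(z>a)&(z<b)]
        r=cv2.minAreaRect(p[:,:2].astype(np.float32)*1000); print(n,nm,len(p),np.round(r[0],1),np.round(r[1],1),round(r[2],1),np.median(p[:,2]))
        if nm=="white":
            p=W[near&(z>a)&(z<b)];A=np.c_[p[:,:2],np.ones(len(p))];print("tilt",np.round(np.linalg.lstsq(A,p[:,2],rcond=None)[0][:2],3))
img,d,W=pts("wrist")
m=(W[...,2]>.012)&(W[...,2]<.07)&(np.hypot(W[...,0]-.5,W[...,1]+.104)<.05)&(d>.1);p=W[m]; print(m.sum(),cv2.minEnclosingCircle(p[:,:2].astype(np.float32)*1000),np.percentile(p[:,2],99))
cv2.imwrite("pics/w7.png",img[...,::-1])
```

```text
[ 0.50038609 -0.10449214  0.16560407] [-3.13942067e+00  6.82576453e-05  2.07695941e+00]
top white 393 [ 595.6 -215.9] [192.9 132. ] 29.6 0.12916907945250133
tilt [-0.001  0.005]
top wood 698 [ 595.8 -215.3] [219.7 155.9] 29.8 0.07994911741413682
scene white 1159 [ 594.8 -220.2] [196.  131.4] 29.1 0.12798507813667448
tilt [0.001 0.001]
scene wood 2161 [ 593.1 -221.5] [222.9 157.1] 29.2 0.0788317316711259
2559 ((501.5904541015625, -104.3075942993164), 26.685482025146484) 0.05231077469733315
```

View pics/w7.png

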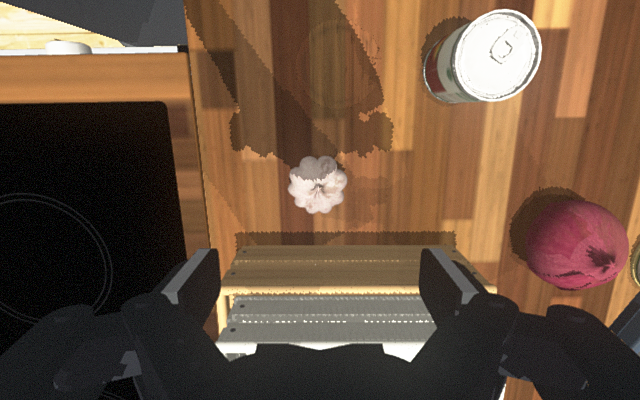

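The white crate is home, level to within 0.005 rad and centred. The wrist view shows the small garlic at (318,185), centred between the fingers. Grasping it.

Request:
servo_tool(
  steps=[1,1,0,-16,0,0,0,1,0,0,-28,0,0,0,1,0,0,-30,0,0,0,1,0,0,-30,0,0,0,1,0,0,-25,0,0,0,1,0,0,-18,0,0,0,1,0,0,-12,0,0,0,1,0,0,-5,0,0,0,1,0,0,-2,0,0,0,1,0,0,0,0,0,0],
  grip_force=20,
)

```text
clock: 35.15
ee_pos: [0.5024, -0.1034, 0.0009]
orientation: [3.141, 0.0, 2.079]
ft_force: [0.3, -0.7, 0.2]
finger_gap: 0.0854
grasp_force: 0.0
```

Request:
servo_tool(
  steps=[-1,0,0,0,0,0,0,-1,0,0,0,0,0,0,-1,0,0,0,0,0,0,-1,0,0,0,0,0,0,-1,0,0,0,0,0,0,-1,0,0,0,0,0,0,-1,0,0,0,0,0,0,-1,0,0,10,0,0,0,-1,0,0,25,0,0,0,-1,0,0,35,0,0,0],
)

```text
clock: 36.15
ee_pos: [0.5009, -0.1036, 0.0708]
orientation: [-3.139, -0.001, 2.078]
ft_force: [0.3, 1.2, 0.7]
finger_gap: 0.0496
grasp_force: 21.0
```

Request:
servo_tool(
  steps=[-1,0,0,40,0,0,0,-1,0,0,40,0,0,0,-1,0,0,35,0,0,-0.13,-1,0,0,10,0,0,-0.13,-1,4,-10,0,0,0,-0.13,-1,7,-17,0,0,0,-0.13,-1,7,-17,0,0,0,-0.13,-1,7,-17,0,0,0,-0.13,-1,7,-17,0,0,0,-0.13,-1,7,-17,0,0,0,-0.13],
)

```text
clock: 37.15
ee_pos: [0.5409, -0.1989, 0.1959]
orientation: [-3.142, -0.0, 1.033]
ft_force: [0.6, 0.8, -0.2]
finger_gap: 0.0495
grasp_force: 21.0
```

Request:
servo_tool(
  steps=[-1,7,-17,0,0,0,-0.13,-1,6,-17,0,0,0,-0.13,-1,2,-6,0,0,0,-0.13,-1,0,0,0,0,0,-0.14,-1,0,0,0,0,0,0,-1,0,0,-12,0,0,0,-1,0,0,-22,0,0,0,-1,0,0,-22,0,0,0,-1,0,0,-15,0,0,0,-1,0,0,0,0,0,0],
)

```text
clock: 38.15
ee_pos: [0.555, -0.2376, 0.1226]
orientation: [-3.139, 0.001, 0.511]
ft_force: [-0.9, 0.4, 0.2]
finger_gap: 0.0493
grasp_force: 21.0
```

Run:
```python
from h import *
s=read_state();print(s["ee_pos"],s["orientation"],s["finger_gap"])
img,d,W=pts("wrist");z=W[...,2];cv2.imwrite("pics/w8.png",img[...,::-1])
```

```text
[ 0.55502654 -0.23763512  0.12256115] [-3.13942714e+00  1.34817416e-03  5.10869936e-01] 0.049319262369093106
```

View pics/w8.png

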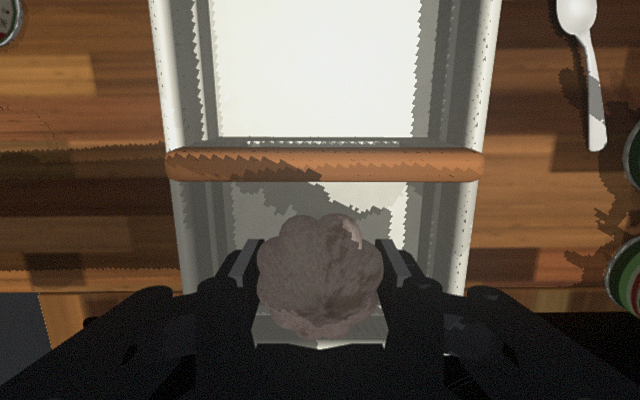

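The small garlic is held centred over the near half, with the bar at row 165 ahead of it. Lowering.

Request:
servo_tool(
  steps=[-1,0,0,-8,0,0,0,-1,0,0,-10,0,0,0,-1,0,0,-10,0,0,0,-1,0,0,-7,0,0,0,-1,0,0,-4,0,0,0,-1,0,0,-2,0,0,0,-1,0,0,0,0,0,0,-1,0,0,0,0,0,0,-1,0,0,0,0,0,0,-1,0,0,0,0,0,0],
)

```text
clock: 39.2
ee_pos: [0.556, -0.2384, 0.0835]
orientation: [3.141, -0.0, 0.509]
ft_force: [0.6, 0.1, 0.0]
finger_gap: 0.0494
grasp_force: 21.0
```

Request:
servo_tool(
  steps=[0.45,0,0,0,0,0,0,0.45,0,0,0,0,0,0,0.45,0,0,0,0,0,0,0.45,0,0,8,0,0,0,0.45,0,0,20,0,0,0,0.45,0,0,30,0,0,0,0.45,0,0,35,0,0,0,0.45,0,0,35,0,0,0,0.45,0,20,20,0,0,0.1,1,-5,40,0,0,0,0.14],
)

```text
clock: 40.2
ee_pos: [0.5514, -0.1814, 0.2356]
orientation: [3.137, -0.002, 0.748]
ft_force: [-0.4, 0.7, -0.7]
finger_gap: 0.0745
grasp_force: 0.0
```

Request:
servo_tool(
  steps=[1,-4,40,0,0,0,0.1,1,-4,40,0,0,0,0.1,1,-4,40,0,0,0,0.1,1,-4,40,0,0,0,0.1,1,-4,40,0,0,0,0.1,1,-4,40,0,0,0,0.1,1,-4,40,0,0,0,0.1,1,-5,40,-10,0,0,0.05,1,0,0,-20,0,0,0,1,0,0,-20,0,0,0],
)

```text
clock: 41.2
ee_pos: [0.518, 0.143, 0.1821]
orientation: [3.141, -0.001, 1.501]
ft_force: [0.1, 0.5, -0.4]
finger_gap: 0.0854
grasp_force: 0.0
```

Request:
servo_tool(
  steps=[1,0,0,-20,0,0,0,1,0,0,-10,0,0,0,1,0,0,0,0,0,0,1,0,0,0,0,0,0,1,0,0,0,0,0,0,1,0,0,0,0,0,0,1,0,0,0,0,0,0,1,0,0,0,0,0,0,1,0,0,0,0,0,0,1,0,0,0,0,0,0],
)

```text
clock: 42.2
ee_pos: [0.5179, 0.1416, 0.1513]
orientation: [-3.142, -0.0, 1.499]
ft_force: [0.3, 0.7, -0.7]
finger_gap: 0.0857
grasp_force: 0.0
```

Run:
```python
from h import *
s=read_state();print(s["ee_pos"],s["orientation"])
img,d,W=pts("wrist")
m=(W[...,2]>.012)&(W[...,2]<.07)&(np.hypot(W[...,0]-.517,W[...,1]-.141)<.05)&(d>.1);p=W[m]; print(m.sum(),cv2.minEnclosingCircle(p[:,:2].astype(np.float32)*1000),np.percentile(p[:,2],99))
img,d,W=pts("top");z=W[...,2];a=np.radians(29.1);ey=np.array([np.cos(a),np.sin(a)]);ex=np.array([ey[1],-ey[0]])
q=(W[...,:2]-[.596,-.2155]);qx,qy=q@ex,q@ey
m=(abs(qx)<.05)&(qy<-.012)&(qy>-.08)&(z>.095)&(z<.14); print("garlic small in crate",m.sum(),qx[m].mean(),qy[m].mean(),z[m].max())
```

```text
[0.51786047 0.14162736 0.15131549] [-3.14152646e+00 -2.93199930e-05  1.49875837e+00]
3566 ((520.4039916992188, 141.1291961669922), 29.647275924682617) 0.05787002197607199
garlic small in crate 319 -0.004635738493260332 -0.045699390020150964 0.13262863783659762
```

Request:
servo_tool(
  steps=[1,2,0,-14,0,0,0,1,0,0,-25,0,0,0,1,0,0,-27,0,0,0,1,0,0,-27,0,0,0,1,0,0,-22,0,0,0,1,0,0,-16,0,0,0,1,0,0,-11,0,0,0,1,0,0,-5,0,0,0,1,0,0,-2,0,0,0,1,0,0,0,0,0,0],
)

```text
clock: 43.3
ee_pos: [0.5201, 0.1416, 0.0025]
orientation: [3.141, -0.0, 1.499]
ft_force: [-0.4, -0.2, -0.4]
finger_gap: 0.0852
grasp_force: 0.0
```

Request:
servo_tool(
  steps=[-1,0,0,0,0,0,0,-1,0,0,0,0,0,0,-1,0,0,0,0,0,0,-1,0,0,0,0,0,0,-1,0,0,0,0,0,0,-1,0,0,0,0,0,0,-1,0,0,0,0,0,0,-1,0,0,10,0,0,0,-1,0,0,25,0,0,0,-1,0,0,35,0,0,0],
)

```text
clock: 44.3
ee_pos: [0.5192, 0.1412, 0.0729]
orientation: [-3.14, 0.001, 1.498]
ft_force: [-0.0, 0.4, 0.3]
finger_gap: 0.0569
grasp_force: 21.7
```

Request:
servo_tool(
  steps=[-1,0,0,40,0,0,0,-1,0,0,45,0,0,0,-1,5,-15,40,0,0,-0.09,-1,13,-37,2,0,0,-0.1,-1,13,-37,0,0,0,-0.1,-1,13,-37,0,0,0,-0.1,-1,13,-37,0,0,0,-0.1,-1,13,-37,0,0,0,-0.1,-1,13,-37,0,0,0,-0.1,-1,13,-37,0,0,0,-0.1],
)

```text
clock: 45.3
ee_pos: [0.6161, -0.1338, 0.2]
orientation: [-3.142, -0.0, 0.705]
ft_force: [0.4, -0.5, 0.2]
finger_gap: 0.0569
grasp_force: 21.7
```

Request:
servo_tool(
  steps=[-1,13,-37,0,0,0,-0.1,-1,8,-22,0,0,0,-0.1,-1,0,0,0,0,0,0,-1,0,0,-12,0,0,0,-1,0,0,-22,0,0,0,-1,0,0,-22,0,0,0,-1,0,0,-22,0,0,0,-1,0,0,-12,0,0,0,-1,0,0,0,0,0,0,-1,0,0,0,0,0,0],
)

```text
clock: 46.3
ee_pos: [0.6371, -0.191, 0.1099]
orientation: [3.141, -0.0, 0.51]
ft_force: [-0.2, -0.1, -0.0]
finger_gap: 0.0571
grasp_force: 21.7
```

Request:
servo_tool(
  steps=[-1,0,-1,-8,0,0,0,-1,0,0,-9,0,0,0,-1,0,0,-6,0,0,0,-1,0,0,-3,0,0,0,-1,0,0,-1,0,0,0,-1,0,0,0,0,0,0,-1,0,0,0,0,0,0,-1,0,0,0,0,0,0,-1,0,0,0,0,0,0,-1,0,0,0,0,0,0],
)

```text
clock: 47.3
ee_pos: [0.6369, -0.1924, 0.0824]
orientation: [3.142, -0.0, 0.509]
ft_force: [-0.5, 0.1, -1.4]
finger_gap: 0.0569
grasp_force: 21.7
```

Request:
servo_tool(
  steps=[0.65,0,0,0,0,0,0,0.65,0,0,0,0,0,0,0.65,0,0,0,0,0,0,0.65,0,0,8,0,0,0,0.65,0,0,20,0,0,0,0.65,0,0,30,0,0,0,0.65,0,0,35,0,0,0,0.65,0,0,35,0,0,0,0.65,0,20,20,0,0,0,0.65,-10,40,0,0,0,0],
)

```text
clock: 48.3
ee_pos: [0.6277, -0.1356, 0.2353]
orientation: [3.137, -0.004, 0.504]
ft_force: [1.2, 0.1, -0.6]
finger_gap: 0.0706
grasp_force: 0.0
```

Request:
servo_tool(
  steps=[0.65,-15,45,0,0,0,0,0.65,-15,45,0,0,0,0,0.65,-15,45,0,0,0,0,0.65,-15,45,0,0,0,0,0.65,-10,30,0,0,0,0,0.65,0,0,0,0,0,0,0.65,0,0,0,0,0,0,0.65,0,0,0,0,0,0,0.65,0,0,0,0,0,0,0.65,0,0,0,0,0,0],
)

```text
clock: 49.3
ee_pos: [0.5571, 0.0764, 0.2305]
orientation: [3.141, -0.0, 0.507]
ft_force: [-1.2, 0.5, -0.2]
finger_gap: 0.0706
grasp_force: 0.0
```

Run:
```python
from h import *
for n in("top","scene"):
    img,d,W=pts(n); z=W[...,2]
    if n=="top": cv2.imwrite("pics/t9.png",cv2.resize(img[120:280,330:490,::-1],None,fx=3,fy=3))
    near=(np.hypot(W[...,0]-.597,W[...,1]+.215)<.15)
    for nm,a,b in(("white",.121,.138),("wood",.070,.09)):
        p=W[near&(z>a)&(z<b)]
        r=cv2.minAreaRect(p[:,:2].astype(np.float32)*1000); print(n,nm,len(p),np.round(r[0],1),np.round(r[1],1),round(r[2],1),np.median(p[:,2]))
        if nm=="white": A=np.c_[p[:,:2],np.ones(len(p))];print("tilt",np.round(np.linalg.lstsq(A,p[:,2],rcond=None)[0][:2],3))
print(read_state()["ft_force"])
```

```text
top white 1009 [ 595.4 -215.4] [192.9 132.3] 29.4 0.12889214197819218
tilt [-0.004  0.001]
top wood 2608 [ 595.5 -215.2] [219.1 157.3] 29.4 0.07908273044967812
scene white 1245 [ 594.3 -220.3] [195.8 131.3] 29.2 0.12785235852975332
tilt [ 0.002 -0.   ]
scene wood 1728 [ 594.1 -220.7] [220.5 157.9] 29.2 0.07946703868283476
[-0.42678088  0.94618152  0.1377085 ]
```

View pics/t9.png

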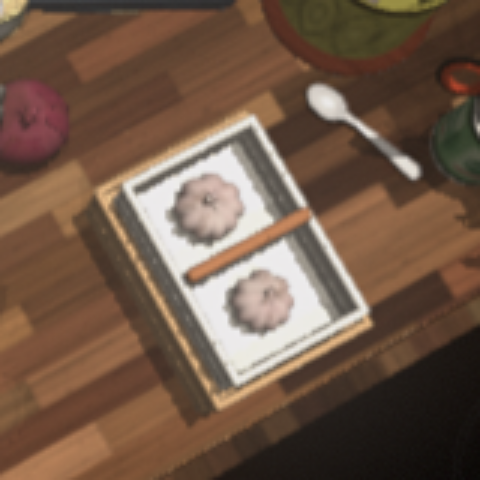

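The crop shows both bulbs in the white crate, at (208,208) and (262,302), one on each side of the bar. The crate is home and level, so I'm handing in.

```bash
python3 -c "
from workcell import *
print(sign_off())"
```

```text
the job is handed in; nothing more can be done
None
```

The job is handed in: the lemon and lime are in the wooden crate, one in each half, and the white crate is back home and level with a garlic bulb in each half; no verdict came back from the hand-in.

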